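Open the dead centrifuge: find the release key

TASK

The centrifuge has lost power with its lid locked. Try the flat keys from the wooden block in the lid lock on its deck, pushed fully home, until one makes the full quarter turn clockwise (one that blocks goes in the steel kidney dish or back in the block); draw the working key out, leave the lock turned, and lay the key in the flat white tray. Then swing the lid all the way up and leave it standing open, with the other things on the bench left where they are.

Things in the scene. Friction and masses are not known exactly. Their poses are not given: they have to be found in the camera images.
- keyway (a point): Key slot of the lid lock: a steel disc 37 mm across in the right-hand strip of the centrifuge's deck. The point is the centre of the disc's top face, 117 mm above the table; z is up; the slot runs along the point's own x and turns with the lock. The slot is 27 mm long and 5.6 mm wide; its bevelled mouth is 2 mm wider at each long side, 1 mm at each end; 45 mm deep.
- lid_lock (a joint): Turn of the lock in rad: 0 locked, slot front to back; stop at 1.57, a quarter turn clockwise from above. It stays where left (0.05 Nm friction) and frees the lid from 1.0. Just one of the two flat keys fits its hidden wards, and only fully home (shoulder on the disc). The other also goes fully home, but blocks at 0.2 to 0.45. A key can be drawn up only near 0 or at the full quarter turn.
- lid (a joint): Opening of the lid in rad: 0 shut, up to 1.3 at its stop. The hinge is stiff: the lid stays at any angle it is left at; raising it takes about 5 N at the tab. Held down by the lock's cam until the lock is turned.
- lid_tab (a point): Middle of the grey finger tab at the front edge of the lid: 30 mm wide (own y), 12 mm thick (own z), reaching 40 mm out from the lid and 35 mm beyond the machine's front face, free space below it. The point lies 24 mm out from the lid's edge, 126 mm above the table when shut. x points from the tab to the hinge.
- lid_hinge (a point): Middle of the lid's hinge line, at the back of the lid, 117 mm above the table; the hinge runs along the machine's y. The tab's middle lies 209 mm in front of it and 9 mm above it when shut; the lid swings up and away from the robot. This point's axes turn with the lid.
- centrifuge: White bench micro-centrifuge, fixed: 230 mm deep (own x; front to -x), 300 mm wide (own y), deck 115 mm high, shut lid up to 139 mm. The lid covers its left 205 mm, the lock is in the right-hand strip. Origin: centre of its underside.
- key_block: Fixed wooden block, 45 mm (x) by 170 mm (y) by 50 mm high, with three upright holes in a row along its y, 55 mm apart, in which the keys stand (a flat key in each outer slot, blade width along the row: slot 26.4 by 5.6 mm, mouth bevelled by 2 mm, 40 mm deep). Origin: centre of its underside.
- dish: Fixed steel kidney dish, about 105 mm (x) by 215 mm (y), 35 mm high, floor 3 mm; it bends so that its ends lie 18 mm to -x. Origin: on the table, under the middle of its bent centre line.
- tray: Fixed white plastic rectangular tray, 120 mm (x) by 170 mm (y), walls 18 mm high and 3 mm thick, floor 3 mm. Origin: centre of its underside.
- key_1: One of two flat service keys, alike but for the height of the notches in the blade. Black head 34 (x) by 10 (y) by 30 mm high (z); flat steel blade below it, 24 (x) by 3.4 mm, 36 mm long, its last 8 mm tapering to 12 by 2 mm. Origin: middle of the shoulder (head's underside); z up. Starts upright in an outer slot of the block, shoulder on its top. Fits the slot either way round. 60 g. Which key fits differs from run to run.
- key_2: One of two flat service keys, alike but for the height of the notches in the blade. Black head 34 (x) by 10 (y) by 30 mm high (z); flat steel blade below it, 24 (x) by 3.4 mm, 36 mm long, its last 8 mm tapering to 12 by 2 mm. Origin: middle of the shoulder (head's underside); z up. Starts upright in an outer slot of the block, shoulder on its top. Fits the slot either way round. 60 g. Which key fits differs from run to run.
- round_key: Key of another machine: the same head on a round shank 14 mm thick and 36 mm long, too thick for the slot. Stands in the middle hole of the block, between the flat keys. Origin: middle of the shoulder; z up. It can be left alone.
- tube_rack: Steel rack of capped sample tubes, 220 by 70 mm, 97 mm high; not part of the job. Origin: centre of its underside.
- reagent: Amber jar, 56 mm across, 110 mm high; not part of the job. Origin: centre of its underside.
- beaker: Glass beaker, 70 mm across, 85 mm high; not part of the job. Origin: centre of its underside.
- timer: Grey bench timer lying flat, 55 by 70 by 20 mm; not part of the job. Origin: centre of its underside.
- marker: Black marker pen lying flat, 115 mm long; not part of the job. Origin: centre of its underside.

How it is judged:
By the outcome, as a careful person would: the job done as asked, in the order asked, and still so for the second after the job is handed in, with the robot touching nothing.
It also fails if it takes over 72 s, if anything falls off the work surface, if the arm or the gripper's body presses on something with over 40 N, if the wrist force passes 120 N, or if a joint passes its speed limit or range.

ROBOT

A 6-joint arm with a two-finger parallel gripper is mounted at the origin on the work surface. World frame = base frame: x ahead of the robot, y to its left, z up, the work surface at z = 0. Lengths are in m, angles in degrees, forces in N, time in s.
With the tool pointing down it reaches from about 0.25 to 0.775 m from the base axis. Payload 4 kg.
Tool frame: the origin (TCP) lies midway between the tips of the shut fingers; the grasp point (between the pads) lies 19 mm behind it; z points along the fingers, y is the line along which they close (so a half turn about z gives the same grasp; the last joint's range is limited). The gripper opens to 85 mm and grips with 20 to 120 N. Pads are 22 mm wide; open, the fingers measure 114 mm over their backs; the gripper's body (76 mm by 85 mm) begins 54 mm behind the grasp point. The pads swing forward as they close: fully open they stand 13 mm farther back than shut.
Start: joints at [-82.397, 4.996, 78.535, -0, 96.463, -5.907], TCP at [0.128, -0.535, 0.231] pointing down, gripper open.
Joint ranges: [-177.83, 177.83], [-43.37, 116.18], [15.69, 146.23], [-61.86, 241.86], [9.47, 152.12], [-147.06, 147.06]. Speed limits (degrees/s): [159.86, 159.86, 180, 180, 180, 180].

INTERFACE

Orientations are given as [roll, pitch, yaw] about the fixed x, y, z axes, in that order (R = Rz(yaw) Ry(pitch) Rx(roll)).
In Python, from plant import env gives the robot as it stands. The module is installed in compiled form; this text tells all that it offers.
- The arm moves only by the tool send_rows, never from a script. Its argument "targets" is a list of rows, each an object of numbers: "wx", "wy", "wz": the turn, a rotation vector about the tool's x, y, z in degrees; "tx", "ty", "tz": the shift along the tool's x, y, z in mm; "hand": the opening, from -1 (shut) to 1 (fully open). A call has 1 to 12 rows; each row is the pose to reach, as a shift and turn from the pose commanded when the call began, along the tool's axes at that moment; what a row does not reach only later rows make up. A row lasts 1/8 s, in which the tool goes at most 62.5 mm and 10.7 degrees, less where a joint would pass 70% of its speed; a pose out of reach is approached as far as the arm can. A call with a gripper value outside its range is refused whole. The fingers move at their own pace and stop on an object; "newtons" is the grip in N (left out, the last holds). Time passes only in rows, so rows that repeat a pose let the fingers close. It gives the time, the measured TCP pose, the force and the opening at its end, in the units of the state.
- env.observe(): the state, without advancing time (a new reading comes with each control period).
- env.read_camera(name): name is "scene" or "top" or "wrist"; returns (picture, depth): 480x640x3 uint8, red, green, blue; 480x640 float32, m along the optical axis (not along the pixel's ray), 0 where there is no reading.
- env.calibration(name): a dict with "fov_y" (degrees; the focal length in pixels is half the picture's height over the tangent of half this angle, whatever the lens; pixels are square), "cx", "cy" (the principal point, pixels), "world_to_cam" (4x4, takes a point from world to camera coordinates); the wrist camera has in their place "hand_eye" (4x4, takes a point from camera to tool coordinates, whose origin is the TCP and whose axes are the flange's). Camera axes: x right, y down, z forward; pixel columns grow to the right and rows downward; lengths in m; the calibration is good to about 2 mm. A picture is of the moment at which its call begins: read the wrist's pose just before it. calibration takes no time and is no camera call.
- env.finish_job(): hands the job in, once; it reports no verdict.
The state is a dict: "time": time; "q": joint angles; "joint_velocities": joint speeds; "joint_torque": joint torques, N m; "tool_pos": TCP position; "ee_rot": TCP orientation; "force": force on the tool from outside, world axes, zero at the start; "moment": the same for the moment, N m; "opening": opening from 0.0 (shut) to 1.0 (fully open).
Only numpy, scipy, OpenCV 4.12 (cv2) and the standard library are available. Lean on these libraries where they do the work, as an engineer would, in place of code of your own. Each camera call takes 0.05 s, during which the arm holds its last target. There are 200 camera calls.

## Working session

There is one attempt and no reset: what is moved stays moved. The work goes in short steps, Python scripts to look and compute and a tool call to move; the robot and the scene stay as the last step left them, time stands still between calls to the robot, and variables do not carry over. Pictures are saved under pics/ and viewed, on a budget of 10 in all, crops included, one or two more only if the job needs it, and the job is handed in when it is done.

Besides the shell and the picture viewer there is one more tool, called as name([rows], argument=value, ...), one row to a line, values as JSON. send_rows: Moves the arm, as the interface text tells. Its arguments: {"type":"object","properties":{"targets":{"type":"array","items":{"type":"object","properties":{"wx":{"type":"number"},"wy":{"type":"number"},"wz":{"type":"number"},"tx":{"type":"number"},"ty":{"type":"number"},"tz":{"type":"number"},"hand":{"type":"number"}}}},"newtons":{"type":"number"}},"required":["targets"]}

```bash
mkdir -p pics; cat > h.py <<'E'
import numpy as np, cv2
from plant import env
from scipy.spatial.transform import Rotation as R
def tool():
    s=env.observe(); T=np.eye(4); T[:3,:3]=R.from_euler('xyz',s['ee_rot'],degrees=True).as_matrix(); T[:3,3]=s['tool_pos']; return T
def c2w(n,c):
    return tool()@np.array(c['hand_eye']) if n=='wrist' else np.linalg.inv(np.array(c['world_to_cam']))
def cam(n):
    c=env.calibration(n); M=c2w(n,c); p,d=env.read_camera(n); return p,d,c,M
def ray(uv,c,M):
    f=240/np.tan(np.radians(c['fov_y']/2)); d=np.array([(uv[0]-c['cx'])/f,(uv[1]-c['cy'])/f,1.]); return M[:3,3],M[:3,:3]@d
def onz(uv,z,c,M):
    o,d=ray(uv,c,M); return o+d*(z-o[2])/d[2]
def points(d,c,M):
    f=240/np.tan(np.radians(c['fov_y']/2)); v,u=np.mgrid[:480,:640]
    P=np.stack([(u-c['cx'])/f*d,(v-c['cy'])/f*d,d],-1); return P@M[:3,:3].T+M[:3,3]
def save(n,p): cv2.imwrite('pics/'+n,cv2.cvtColor(p,cv2.COLOR_RGB2BGR))
E
python3 - <<'E'
from h import *
for n in ('top','scene'):
    p,d,c,M=cam(n); save(n+'0.png',p); np.savez(n+'0.npz',p=p,d=d,M=M); print(n,c['fov_y'],c['cx'],c['cy'],M.round(3).tolist(),(d==0).mean())
print(env.observe()); print(env.calibration('wrist'))
E
```

```text
top 47.5825492020991 317.6787029845397 244.22052287755685 [[0.016, -0.997, 0.07, 0.462], [-1.0, -0.017, -0.001, 0.035], [0.002, -0.07, -0.998, 1.263], [0.0, 0.0, 0.0, 1.0]] 0.003961588541666667
scene 56.02711187917003 313.9675274233273 243.01399212138298 [[-0.684, 0.494, -0.536, 1.018], [0.729, 0.448, -0.517, 0.506], [-0.016, -0.745, -0.667, 0.667], [0.0, 0.0, 0.0, 1.0]] 0.00419921875
{'time': 0.1, 'q': array([-8.23964447e+01,  5.03901186e+00,  7.86178736e+01,  3.43715592e-04,
        9.64652322e+01, -5.90604107e+00]), 'joint_velocities': array([-0.00053309, -0.04870322, -0.10979296, -0.04166266,  0.05086074,
        0.05546333]), 'joint_torque': array([ 1.61814452e-03, -3.53015077e+01, -3.14219248e+01, -2.72861753e-04,
        7.93097250e-03, -1.88960860e-05]), 'tool_pos': array([ 0.12843068, -0.53431543,  0.2302009 ]), 'ee_rot': array([-1.79878566e+02, -1.29053746e-02,  1.35096210e+01]), 'force': array([-0.28403319, -0.26781959,  0.30265508]), 'moment': array([-0.02236999, -0.01713417,  0.01232911]), 'opening': 1.0036827313530992}
{'fov_y': 58.937943823635976, 'cx': 314.31487395948244, 'cy': 236.20853607035397, 'hand_eye': array([[ 3.40812954e-04, -9.63954630e-01, -2.66066449e-01,
         6.82418820e-02],
       [ 9.99999574e-01,  1.00399290e-04,  9.17186103e-04,
         9.93256013e-04],
       [-8.57412908e-04, -2.66066648e-01,  9.63954254e-01,
        -1.42267497e-01],
       [ 0.00000000e+00,  0.00000000e+00,  0.00000000e+00,
         1.00000000e+00]])}
```

View pics/top0.png

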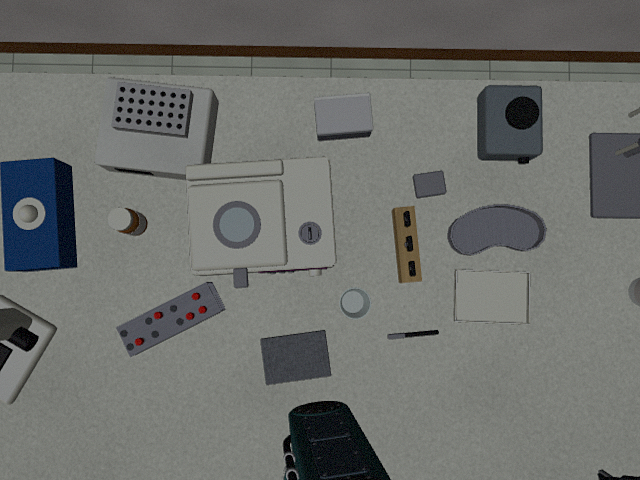

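View pics/scene0.png

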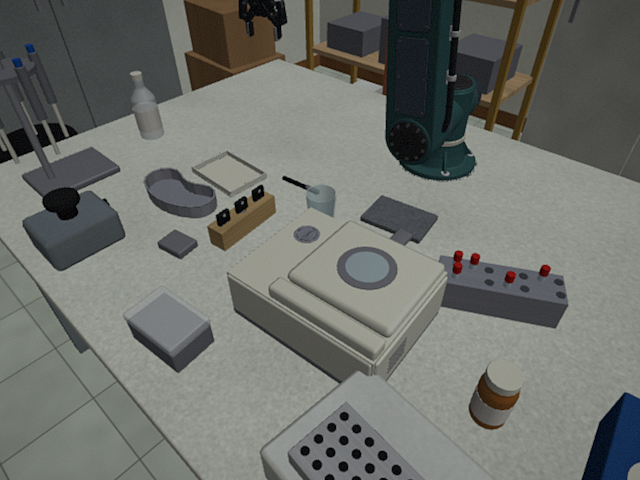

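The top view shows the keys at (407,217), (409,243) and (411,268), the lock disc at (310,232), the tab at (240,277), the tray at (491,296) and the dish at (497,230).

```bash
python3 - <<'E'
from h import *
z=np.load('top0.npz'); p=z['p'];M=z['M'];c=env.calibration('top')
g=p.max(2)
sub=np.zeros_like(g); sub[205:285,390:424]=(g[205:285,390:424]<45)
n,l,s,ce=cv2.connectedComponentsWithStats(sub)
for i in range(1,n):
    if s[i,4]>15: print('dark',ce[i],s[i],onz(ce[i],.08,c,M).round(4))
h=cv2.cvtColor(p,cv2.COLOR_RGB2HSV)
w=np.zeros_like(g); w[200:290,385:430]=(h[200:290,385:430,1]>90)&(g[200:290,385:430]>60)
pts=np.argwhere(w)[:,::-1].astype(np.float32); r=cv2.minAreaRect(pts); print('block',r,[onz(q,.05,c,M).round(3)[:2] for q in cv2.boxPoints(r)])
print('lock',onz((310,232.5),.117,c,M).round(4),'tab end',onz((240.5,277),.126,c,M).round(4))
for q in ((456,270),(528,271),(528,322),(455,321)): print('tray',onz(q,.018,c,M).round(3))
for q in ((497,205),(497,248),(448,235),(546,235)): print('dish',onz(q,.035,c,M).round(3))
for q in ((191,270),(335,266),(330,157),(187,165)): print('cent',onz(q,.115,c,M).round(3))
print('beaker',onz((355,303),.0,c,M).round(3))
E
```

```text
dark [406.6547619  218.57142857] [403 211   8  16  84] [ 0.6036 -0.1599  0.08  ]
dark [409.04705882 243.08235294] [406 236   7  15  85] [ 0.5499 -0.1654  0.08  ]
dark [411.77108434 268.15662651] [409 261   7  15  83] [ 0.4954 -0.1715  0.08  ]
block ((406.39111328125, 243.910888671875), (74.727294921875, 22.48784065246582), 84.2894058227539) [array([ 0.631, -0.131]), array([ 0.637, -0.181]), array([ 0.47 , -0.198]), array([ 0.465, -0.148])]
lock [0.5661 0.0504 0.117 ] tab end [0.4698 0.1936 0.126 ]
tray [ 0.495 -0.284  0.018]
tray [ 0.495 -0.448  0.018]
tray [ 0.379 -0.447  0.018]
tray [ 0.379 -0.281  0.018]
dish [ 0.643 -0.373  0.035]
dish [ 0.545 -0.372  0.035]
dish [ 0.573 -0.261  0.035]
dish [ 0.577 -0.483  0.035]
cent [0.483 0.3   0.115]
cent [ 0.496 -0.003  0.115]
cent [0.729 0.011 0.115]
cent [0.707 0.316 0.115]
beaker [ 0.415 -0.055  0.   ]
```

send_rows([
  {"tx":60,"ty":-30,"tz":5,"wz":-10},
  {"tx":115,"ty":-60,"tz":10,"wz":-20},
  {"tx":170,"ty":-90,"tz":15,"wz":-30},
  {"tx":225,"ty":-120,"tz":15,"wz":-40},
  {"tx":280,"ty":-145,"tz":20,"wz":-50},
  {"tx":330,"ty":-175,"tz":20,"wz":-60},
  {"tx":385,"ty":-205,"tz":25,"wz":-70},
  {"tx":440,"ty":-230,"tz":30,"wz":-80},
  {"tx":496,"ty":-260,"tz":30,"wz":-90},
  {"tx":496,"ty":-260,"tz":30,"wz":-100},
  {"tx":496,"ty":-260,"tz":30,"wz":-110},
  {"tx":496,"ty":-260,"tz":30,"wz":-120},
])

```text
invalid input at $.targets[0]: expected keys wx, wy, wz, tx, ty, tz, hand
```

send_rows([
  {"wz":-10},
  {"wz":-20},
  {"wz":-30},
  {"wz":-40},
  {"wz":-52},
  {"wz":-52.5},
])

```text
invalid input at $.targets[0]: expected keys wx, wy, wz, tx, ty, tz, hand
```

```bash
python3 - <<'E'
from h import *
s=env.observe(); print(s['time'],s['q'].round(1),s['tool_pos'],s['ee_rot'])
p,d,c,M=cam('wrist'); save('w1.png',p); np.savez('w1.npz',p=p,d=d,M=M)
E
```

```text
0.1 [-82.4   5.   78.6   0.   96.5  -5.9] [ 0.12843068 -0.53431543  0.2302009 ] [-1.79878566e+02 -1.29053746e-02  1.35096210e+01]
```

View pics/w1.png

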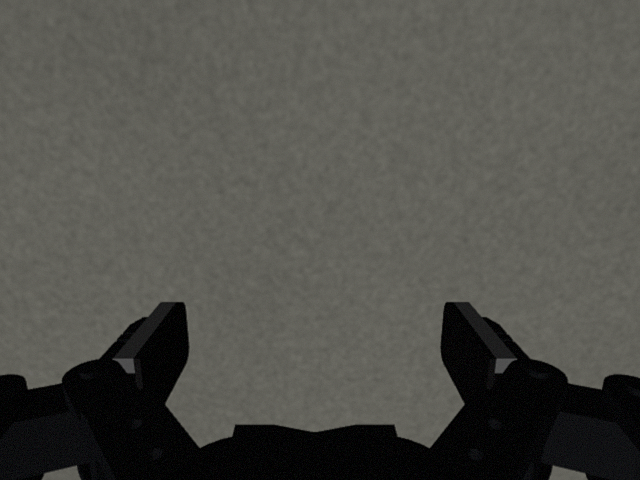

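The picture shows only bare bench between the open fingers, since the moves were refused: each row needs all seven keys.

send_rows([
  {"wx":0,"wy":0,"wz":-10,"tx":60,"ty":-30,"tz":5,"hand":1},
  {"wx":0,"wy":0,"wz":-20,"tx":115,"ty":-60,"tz":10,"hand":1},
  {"wx":0,"wy":0,"wz":-30,"tx":170,"ty":-90,"tz":15,"hand":1},
  {"wx":0,"wy":0,"wz":-40,"tx":225,"ty":-120,"tz":15,"hand":1},
  {"wx":0,"wy":0,"wz":-50,"tx":280,"ty":-145,"tz":20,"hand":1},
  {"wx":0,"wy":0,"wz":-60,"tx":330,"ty":-175,"tz":20,"hand":1},
  {"wx":0,"wy":0,"wz":-70,"tx":385,"ty":-205,"tz":25,"hand":1},
  {"wx":0,"wy":0,"wz":-80,"tx":440,"ty":-230,"tz":30,"hand":1},
  {"wx":0,"wy":0,"wz":-90,"tx":496,"ty":-260,"tz":30,"hand":1},
  {"wx":0,"wy":0,"wz":-100,"tx":496,"ty":-260,"tz":30,"hand":1},
  {"wx":0,"wy":0,"wz":-110,"tx":496,"ty":-260,"tz":30,"hand":1},
  {"wx":0,"wy":0,"wz":-120,"tx":496,"ty":-260,"tz":30,"hand":1},
])

```text
time: 1.65
tool_pos: [0.55, -0.1656, 0.2006]
ee_rot: [-180.0, -0.1, 133.9]
force: [-0.4, -0.4, 0.2]
opening: 1.001
```

send_rows([
  {"wx":0,"wy":0,"wz":-10,"tx":0,"ty":0,"tz":0,"hand":1},
  {"wx":0,"wy":0,"wz":-20,"tx":0,"ty":0,"tz":0,"hand":1},
  {"wx":0,"wy":0,"wz":-30,"tx":0,"ty":0,"tz":0,"hand":1},
  {"wx":0,"wy":0,"wz":-40,"tx":0,"ty":0,"tz":0,"hand":1},
  {"wx":0,"wy":0,"wz":-50,"tx":0,"ty":0,"tz":0,"hand":1},
  {"wx":0,"wy":0,"wz":-52.5,"tx":0,"ty":0,"tz":0,"hand":1},
])

```text
time: 2.4
tool_pos: [0.5498, -0.166, 0.2007]
ee_rot: [180.0, -0.1, -173.9]
force: [-0.6, 0.6, 0.3]
opening: 1.0
```

```bash
python3 - <<'E'
from h import *
s=env.observe(); print(s['time'],s['q'].round(1),s['tool_pos'],s['ee_rot'])
p,d,c,M=cam('wrist'); save('w2.png',p); np.savez('w2.npz',p=p,d=d,M=M)
E
```

```text
2.4 [ -22.5    8.6   78.    -0.    93.4 -118.6] [ 0.54978414 -0.16602728  0.20074573] [ 1.79975240e+02 -5.44909645e-02 -1.73866305e+02]
```

View pics/w2.png

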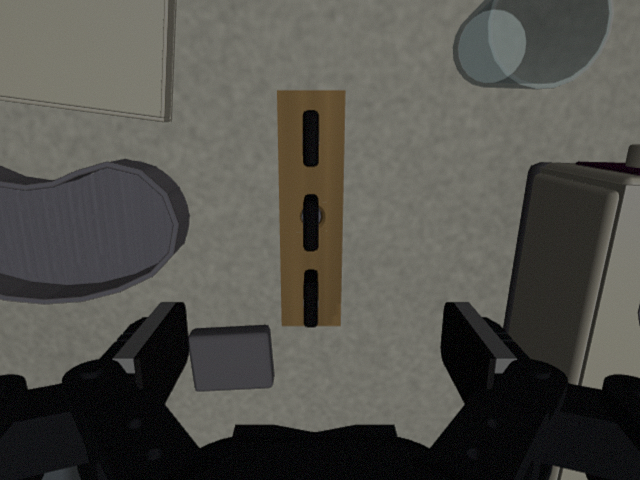

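The wrist view shows the three heads in the block at (311,138), (311,222) and (311,298), the beaker top right and the machine's edge on the right.

```bash
python3 - <<'E'
from h import *
z=np.load('w2.npz'); p=z['p'];d=z['d'];M=z['M'];c=env.calibration('wrist')
P=points(d,c,M)
m=((p.max(2)<45)&(abs(P[...,2]-.08)<.006)).astype(np.uint8); m[340:]=0; m[:,:270]=0; m[:,360:]=0
n,l,s,ce=cv2.connectedComponentsWithStats(m)
for i in range(1,n):
    if s[i,4]>60:
        r=cv2.minAreaRect(np.argwhere(l==i)[:,::-1].astype(np.float32)); b=[onz(q,.08,c,M)[:2].round(4).tolist() for q in cv2.boxPoints(r)]
        print(s[i,4],r,onz(r[0],.08,c,M).round(4),np.median(P[l==i],0).round(4),b)
print(P[130:330:50,330,2])
E
```

```text
862 ((310.5, 138.0), (56.0, 15.0), 90.0) [ 0.4952 -0.1753  0.08  ] [ 0.4949 -0.1754  0.0793] [[0.4795, -0.1814], [0.4786, -0.1725], [0.5114, -0.1689], [0.5123, -0.1781]]
764 ((310.5, 225.0), (50.0, 15.0), 90.0) [ 0.549  -0.1696  0.08  ] [ 0.5489 -0.1697  0.0792] [[0.5334, -0.176], [0.5324, -0.1666], [0.565, -0.163], [0.5661, -0.1727]]
636 ((310.4999694824219, 302.9999694824219), (12.999998092651367, 45.99999237060547), 0.0) [ 0.6026 -0.1639  0.08  ] [ 0.6031 -0.1639  0.0792] [[0.6199, -0.1666], [0.5866, -0.1699], [0.5857, -0.1614], [0.619, -0.1577]]
[0.05018852 0.04867399 0.05088293 0.05101417]
```

```bash
python3 - <<'E'
from h import *
z=np.load('w2.npz');M=z['M'];c=env.calibration('wrist');T=tool(); print(M.round(4).tolist()); print((T@np.array(c['hand_eye'])).round(4).tolist(),T.round(4).tolist())
w=onz((310.5,225),.08,c,M); print(np.linalg.inv(T)@np.r_[w,1])
s=env.observe(); print(s['tool_pos'],s['ee_rot'],c['cx'])
E
```

```text
[[-0.1072, 0.9588, 0.2629, 0.4844], [0.9942, 0.1035, 0.0279, -0.174], [-0.0005, 0.2644, -0.9644, 0.3431], [0.0, 0.0, 0.0, 1.0]]
[[-0.1074, 0.9588, 0.263, 0.4844], [0.9942, 0.1037, 0.0279, -0.174], [-0.0005, 0.2644, -0.9644, 0.3431], [0.0, 0.0, 0.0, 1.0]] [[-0.9942, -0.1071, -0.0009, 0.5498], [-0.1071, 0.9943, 0.0003, -0.166], [0.0009, 0.0004, -1.0, 0.2007], [0.0, 0.0, 0.0, 1.0]]
[ 0.00111314 -0.00349325  0.12073747  1.        ]
[ 0.54980981 -0.1660287   0.20073784] [ 1.79976474e+02 -5.16749888e-02 -1.73852855e+02] 314.31487395948244
```

```bash
python3 - <<'E'
from h import *
for i in range(3): print(np.array(env.calibration('wrist')['hand_eye']).round(5).tolist())
E
```

```text
[[0.00034, -0.96416, -0.26531, 0.06604], [1.0, 0.00057, -0.00079, -0.00085], [0.00091, -0.26531, 0.96416, -0.14227], [0.0, 0.0, 0.0, 1.0]]
[[0.00034, -0.96416, -0.26531, 0.06604], [1.0, 0.00057, -0.00079, -0.00085], [0.00091, -0.26531, 0.96416, -0.14227], [0.0, 0.0, 0.0, 1.0]]
[[0.00034, -0.96416, -0.26531, 0.06604], [1.0, 0.00057, -0.00079, -0.00085], [0.00091, -0.26531, 0.96416, -0.14227], [0.0, 0.0, 0.0, 1.0]]
```

send_rows([
  {"wx":0,"wy":0,"wz":0,"tx":35,"ty":-2,"tz":45,"hand":0.4},
  {"wx":0,"wy":0,"wz":0,"tx":55,"ty":-2,"tz":95,"hand":0.0},
  {"wx":0,"wy":0,"wz":0,"tx":55,"ty":-2,"tz":130,"hand":0.0},
  {"wx":0,"wy":0,"wz":0,"tx":55,"ty":-2,"tz":145,"hand":0.0},
  {"wx":0,"wy":0,"wz":0,"tx":55,"ty":-2,"tz":145,"hand":-1},
  {"wx":0,"wy":0,"wz":0,"tx":55,"ty":-2,"tz":145,"hand":-1},
  {"wx":0,"wy":0,"wz":0,"tx":55,"ty":-2,"tz":145,"hand":-1},
  {"wx":0,"wy":0,"wz":0,"tx":55,"ty":-2,"tz":145,"hand":-1},
], newtons=40)

```text
time: 3.45
tool_pos: [0.4969, -0.1744, 0.0581]
ee_rot: [-179.9, 0.2, -174.0]
force: [0.5, 0.6, 3.5]
opening: 0.103
```

send_rows([
  {"wx":0,"wy":0,"wz":0,"tx":55,"ty":0,"tz":0,"hand":-1},
], newtons=60)

```text
time: 3.58
tool_pos: [0.463, -0.1791, 0.0621]
ee_rot: [-179.7, 3.1, -174.0]
force: [63.2, 8.8, -19.7]
opening: 0.088
```

That row was my mistake: it shifted sideways when I meant a lift. I'll release the key, check it, and regrasp.

send_rows([
  {"wx":0,"wy":0,"wz":0,"tx":-20,"ty":0,"tz":0,"hand":0.2},
  {"wx":0,"wy":0,"wz":0,"tx":-20,"ty":0,"tz":0,"hand":0.2},
  {"wx":0,"wy":0,"wz":0,"tx":-20,"ty":0,"tz":-50,"hand":0.2},
  {"wx":0,"wy":0,"wz":0,"tx":-55,"ty":0,"tz":-100,"hand":0.2},
  {"wx":0,"wy":0,"wz":0,"tx":-55,"ty":0,"tz":-100,"hand":0.2},
], newtons=30)

```text
time: 4.2
tool_pos: [0.4994, -0.1752, 0.162]
ee_rot: [-179.7, 0.5, -173.9]
force: [-0.2, 0.0, 0.4]
opening: 0.602
```

```bash
python3 - <<'E'
from h import *
s=env.observe(); print(s['time'],s['tool_pos'],s['ee_rot'],s['force'])
p,d,c,M=cam('wrist'); save('w3.png',p); np.savez('w3.npz',p=p,d=d,M=M)
P=points(d,c,M)
m=((p.max(2)<45)&(abs(P[...,2]-.08)<.012)).astype(np.uint8); m[340:]=0; m[:,:270]=0; m[:,360:]=0
n,l,s,ce=cv2.connectedComponentsWithStats(m)
for i in range(1,n):
    if s[i,4]>60: print(s[i],ce[i],np.median(P[l==i],0).round(4))
E
```

```text
4.2 [ 0.4994391  -0.17522316  0.16203616] [-179.65588534    0.54722177 -173.92143139] [-0.23092383  0.01952783  0.35115174]
[ 309  200   19   62 1035] [318.23768116 230.51594203] [ 0.4928 -0.1753  0.0792]
[309 291  18  49 765] [317.55947712 315.65359477] [ 0.5436 -0.1701  0.079 ]
```

View pics/w3.png

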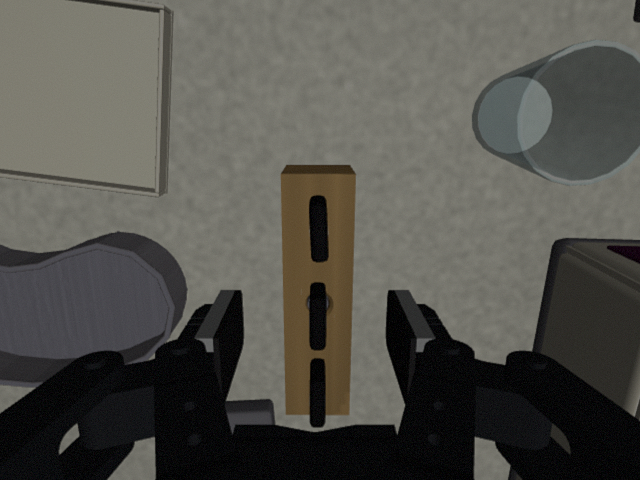

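The key still stands upright at (318,230) in its slot, unharmed. The fingers' mid column is about 315, so I'm about 1 mm off.

send_rows([
  {"wx":0,"wy":0,"wz":0,"tx":2,"ty":1,"tz":50,"hand":0.0},
  {"wx":0,"wy":0,"wz":0,"tx":2,"ty":1,"tz":85,"hand":0.0},
  {"wx":0,"wy":0,"wz":0,"tx":2,"ty":1,"tz":101,"hand":0.0},
  {"wx":0,"wy":0,"wz":0,"tx":2,"ty":1,"tz":101,"hand":-0.4},
], newtons=30)

```text
time: 4.75
tool_pos: [0.4919, -0.1726, 0.0535]
ee_rot: [179.9, -0.2, -174.0]
force: [1.0, -0.6, 1.1]
opening: 0.311
```

```bash
python3 - <<'E'
from h import *
s=env.observe(); print(s['time'],s['tool_pos'],s['ee_rot'],s['force'],s['q'].round(2),s['opening'])
E
```

```text
4.75 [ 0.49185926 -0.17263795  0.05349038] [ 179.88199017   -0.21877434 -174.00306185] [ 1.02421941 -0.59382949  1.05575322] [-2.5570e+01  7.6000e+00  9.6490e+01 -1.0000e-02  7.6160e+01 -1.2156e+02] 0.3106662043970485
```

send_rows([
  {"wx":0,"wy":0,"wz":0,"tx":-2,"ty":0,"tz":-1,"hand":-1},
  {"wx":0,"wy":0,"wz":0,"tx":-2,"ty":0,"tz":-1,"hand":-1},
  {"wx":0,"wy":0,"wz":0,"tx":-2,"ty":0,"tz":-1,"hand":-1},
], newtons=60)

```text
time: 5.12
tool_pos: [0.4962, -0.1732, 0.0575]
ee_rot: [-179.9, 0.1, -174.0]
force: [-0.0, 0.1, 2.4]
opening: 0.101
```

```bash
python3 - <<'E'
from h import *
s=env.observe(); print(s['time'],s['tool_pos'],s['ee_rot'],s['force'],s['opening'])
E
```

```text
5.125 [ 0.49619643 -0.1732244   0.05754188] [-1.79922853e+02  1.13344543e-01 -1.73983136e+02] [-0.01194546  0.05390708  2.37979775] 0.10064761194406342
```

send_rows([
  {"wx":0,"wy":0,"wz":0,"tx":0,"ty":0,"tz":-30,"hand":-1},
  {"wx":0,"wy":0,"wz":0,"tx":0,"ty":0,"tz":-70,"hand":-1},
  {"wx":0,"wy":0,"wz":0,"tx":-15,"ty":25,"tz":-115,"hand":-1},
  {"wx":0,"wy":0,"wz":0,"tx":-45,"ty":75,"tz":-138,"hand":-1},
  {"wx":0,"wy":0,"wz":1,"tx":-75,"ty":120,"tz":-138,"hand":-1},
  {"wx":0,"wy":0,"wz":2,"tx":-105,"ty":165,"tz":-138,"hand":-1},
  {"wx":0,"wy":0,"wz":3,"tx":-133,"ty":210,"tz":-138,"hand":-1},
  {"wx":0,"wy":0,"wz":3,"tx":-133,"ty":210,"tz":-138,"hand":-1},
  {"wx":0,"wy":0,"wz":3,"tx":-133,"ty":210,"tz":-138,"hand":-1},
])

```text
time: 6.25
tool_pos: [0.6055, 0.0497, 0.1943]
ee_rot: [-180.0, -0.0, -177.0]
force: [0.5, -0.2, -0.0]
opening: 0.101
```

```bash
python3 - <<'E'
from h import *
s=env.observe(); print(s['time'],s['tool_pos'],s['ee_rot'],s['force'],s['opening'])
p,d,c,M=cam('wrist'); save('w4.png',p); np.savez('w4.npz',p=p,d=d,M=M)
E
```

```text
6.25 [0.60552913 0.04971759 0.19427465] [-1.79953144e+02 -2.26301262e-02 -1.76956805e+02] [ 0.49999079 -0.1613603  -0.04454124] 0.10091567377999036
```

View pics/w4.png

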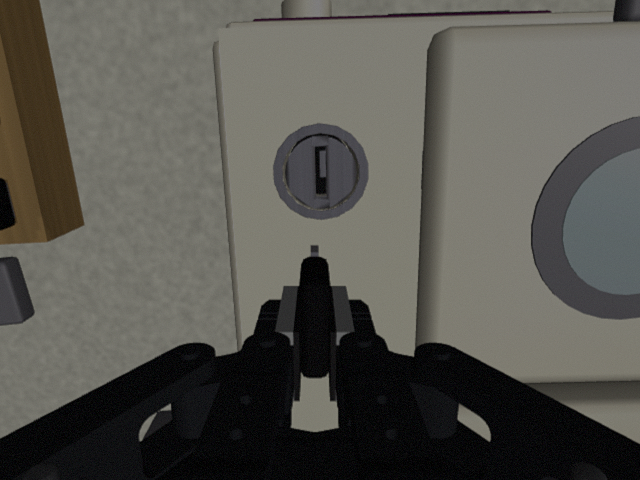

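The disc and slot are at about (321,171). The held key's head is at column 314 and its blade tip shows at (315,247).

```bash
python3 - <<'E'
from h import *
z=np.load('w4.npz'); p=z['p'];d=z['d'];M=z['M'];c=env.calibration('wrist');T=tool();Ti=np.linalg.inv(T)
print(np.array(c['hand_eye']).round(4).tolist())
g=p.max(2).astype(int)
# disc: grey ring against bright deck
m=np.zeros((480,640),np.uint8); m[110:235,260:385]=g[110:235,260:385]<125
n,l,s,ce=cv2.connectedComponentsWithStats(m); i=1+s[1:,4].argmax(); cn=cv2.findContours((l==i).astype(np.uint8),0,1)[0]
e=cv2.fitEllipse(max(cn,key=len)); print('disc',e)
m2=np.zeros_like(m); m2[140:205,308:336]=g[140:205,308:336]<55
pts=cv2.findNonZero(m2); r=cv2.minAreaRect(pts); print('slot',r)
for q in (e[0],r[0]): 
    w=onz(q,.117,c,M); print(w.round(4),(Ti@np.r_[w,1])[:3].round(4))
# slot direction in world
b=np.array(sorted(cv2.boxPoints(r).tolist(),key=lambda a:a[1])); a0=onz(b[:2].mean(0),.117,c,M); a1=onz(b[2:].mean(0),.117,c,M); print('slot ang',np.degrees(np.arctan2(*(a1-a0)[1::-1])))
tip=(314.7,248); w=onz(tip,T[2,3]-.0435,c,M); print('tip',(Ti@np.r_[w,1])[:3].round(4))
for (u0,v0,u1,v1) in ((221,100,238,350),): 
    a0=onz((u0,v0),.115,c,M);a1=onz((u1,v1),.115,c,M);print('edge ang',np.degrees(np.arctan2(*(a1-a0)[1::-1])))
print(g[165:180:5,300:345])
E
```

```text
[[0.0003, -0.9642, -0.2654, 0.066], [1.0, 0.0006, -0.0008, -0.0008], [0.0009, -0.2654, 0.9642, -0.1423], [0.0, 0.0, 0.0, 1.0]]
disc ((320.2132873535156, 170.9405975341797), (96.15824890136719, 96.8565902709961), 23.273916244506836)
slot ((321.11761474609375, 171.9976806640625), (52.22525405883789, 12.781856536865234), 88.87670135498047)
[0.5651 0.0496 0.117 ] [0.0403 0.0026 0.0774]
[0.5656 0.0501 0.117 ] [0.0398 0.0031 0.0774]
slot ang 4.433927285802778
tip [ 0.0092 -0.0001  0.0435]
edge ang 3.81546639951957
[[81 80 79 78 78 74 76 78 76 79 77 77 72 67 62 33 16 11 13 38 80 80 77 80
  83 73 32 49 64 74 78 77 80 78 80 81 75 79 76 79 79 73 77 78 83]
 [77 78 79 76 77 79 79 79 77 72 78 79 73 68 60 35 12 15  6 26 64 76 75 81
  85 78 46 50 60 72 78 83 78 80 81 79 78 78 77 77 78 76 76 80 79]
 [78 81 75 79 78 76 79 79 78 76 76 75 71 67 61 40  6 14  8 31 69 77 77 85
  81 78 42 47 61 72 79 79 78 80 77 80 76 76 76 76 76 77 77 76 78]]
```

send_rows([
  {"wx":0,"wy":0,"wz":-1,"tx":25,"ty":3,"tz":0,"hand":-1},
  {"wx":0,"wy":0,"wz":-1,"tx":38.5,"ty":3,"tz":10,"hand":-1},
  {"wx":0,"wy":0,"wz":-1,"tx":38.5,"ty":3,"tz":25,"hand":-1},
  {"wx":0,"wy":0,"wz":-1,"tx":38.5,"ty":3,"tz":35,"hand":-1},
  {"wx":0,"wy":0,"wz":-1,"tx":38.5,"ty":3,"tz":40,"hand":-1},
  {"wx":0,"wy":0,"wz":-1,"tx":38.5,"ty":3,"tz":45,"hand":-1},
  {"wx":0,"wy":0,"wz":-1,"tx":38.5,"ty":3,"tz":45,"hand":-1},
])

```text
time: 7.18
tool_pos: [0.5671, 0.0509, 0.1488]
ee_rot: [-180.0, -0.0, -176.0]
force: [-0.6, -0.3, -0.7]
opening: 0.103
```

In without force; pushing home gently.

send_rows([
  {"wx":0,"wy":0,"wz":0,"tx":0,"ty":0,"tz":8,"hand":-1},
  {"wx":0,"wy":0,"wz":0,"tx":0,"ty":0,"tz":15,"hand":-1},
  {"wx":0,"wy":0,"wz":0,"tx":0,"ty":0,"tz":20,"hand":-1},
  {"wx":0,"wy":0,"wz":0,"tx":0,"ty":0,"tz":24,"hand":-1},
  {"wx":0,"wy":0,"wz":0,"tx":0,"ty":0,"tz":25.5,"hand":-1},
  {"wx":0,"wy":0,"wz":0,"tx":0,"ty":0,"tz":25.5,"hand":-1},
])

```text
time: 7.92
tool_pos: [0.5674, 0.0509, 0.1245]
ee_rot: [-180.0, 0.1, -176.0]
force: [-0.5, -0.1, 2.8]
opening: 0.103
```

send_rows([
  {"wx":0,"wy":0,"wz":0,"tx":0,"ty":0,"tz":1.5,"hand":-1},
  {"wx":0,"wy":0,"wz":0,"tx":0,"ty":0,"tz":2,"hand":-1},
  {"wx":0,"wy":0,"wz":0,"tx":0,"ty":0,"tz":2,"hand":-1},
])

```text
time: 8.3
tool_pos: [0.568, 0.0509, 0.1244]
ee_rot: [-180.0, 0.2, -176.0]
force: [-3.2, 1.0, 8.3]
opening: 0.105
```

send_rows([
  {"wx":0,"wy":0,"wz":6,"tx":0,"ty":0,"tz":0,"hand":-1},
  {"wx":0,"wy":0,"wz":12,"tx":0,"ty":-0.4,"tz":0,"hand":-1},
  {"wx":0,"wy":0,"wz":17,"tx":0,"ty":-0.6,"tz":0,"hand":-1},
  {"wx":0,"wy":0,"wz":22,"tx":0.1,"ty":-0.8,"tz":0,"hand":-1},
], newtons=90)

```text
time: 8.8
tool_pos: [0.5684, 0.0497, 0.1245]
ee_rot: [180.0, 0.3, 161.9]
force: [-1.2, -1.1, 8.4]
opening: 0.094
```

```bash
python3 - <<'E'
from h import *
s=env.observe(); print(s['time'],s['tool_pos'],s['ee_rot'],s['force'],s['moment'],s['opening'],s['joint_torque'][5])
E
```

```text
8.8 [0.56836663 0.04970857 0.12445287] [179.96652589   0.2591827  161.851956  ] [-1.19537571 -1.0953748   8.39417626] [-0.16759952  0.23413657  0.0364216 ] 0.09438955478727451 -0.4900537244975567
```

send_rows([
  {"wx":0,"wy":0,"wz":5,"tx":0,"ty":-0.2,"tz":0,"hand":-1},
  {"wx":0,"wy":0,"wz":10,"tx":0.1,"ty":-0.3,"tz":0,"hand":-1},
  {"wx":0,"wy":0,"wz":14,"tx":0.2,"ty":-0.4,"tz":0,"hand":-1},
  {"wx":0,"wy":0,"wz":14,"tx":0.2,"ty":-0.4,"tz":0,"hand":-1},
])

```text
time: 9.3
tool_pos: [0.568, 0.0489, 0.1245]
ee_rot: [179.9, 0.3, 148.0]
force: [-1.3, -1.1, 7.4]
opening: 0.094
```

```bash
python3 - <<'E'
from h import *
s=env.observe(); print(s['time'],s['tool_pos'],s['ee_rot'],s['force'],s['moment'],s['opening'],s['joint_torque'][5])
E
```

```text
9.3 [0.56804872 0.04889418 0.12447474] [179.94913174   0.2697796  147.96760999] [-1.30793001 -1.11112169  7.41206172] [-0.31835904  0.33072169 -0.03743204] 0.09380512219459625 0.1140390825457871
```

send_rows([
  {"wx":0,"wy":0,"wz":9,"tx":0.2,"ty":-0.2,"tz":0,"hand":-1},
  {"wx":0,"wy":0,"wz":18,"tx":0.5,"ty":-0.4,"tz":0,"hand":-1},
  {"wx":0,"wy":0,"wz":27,"tx":0.8,"ty":-0.5,"tz":0,"hand":-1},
  {"wx":0,"wy":0,"wz":36,"tx":1.1,"ty":-0.5,"tz":0,"hand":-1},
  {"wx":0,"wy":0,"wz":45,"tx":1.5,"ty":-0.5,"tz":0,"hand":-1},
  {"wx":0,"wy":0,"wz":52,"tx":1.8,"ty":-0.4,"tz":0,"hand":-1},
  {"wx":0,"wy":0,"wz":57,"tx":2,"ty":-0.3,"tz":0,"hand":-1},
  {"wx":0,"wy":0,"wz":57,"tx":2,"ty":-0.3,"tz":0,"hand":-1},
])

```text
time: 10.3
tool_pos: [0.5651, 0.0488, 0.1244]
ee_rot: [179.9, 0.2, 90.9]
force: [-3.9, -2.7, 10.2]
opening: 0.095
```

```bash
python3 - <<'E'
from h import *
s=env.observe(); print(s['time'],s['tool_pos'],s['ee_rot'],s['force'],s['moment'],s['opening'],s['joint_torque'][5])
p,d,c,M=cam('wrist'); save('w5.png',p)
E
```

```text
10.3 [0.56510979 0.04876031 0.12443955] [179.90708814   0.20469596  90.93982094] [-3.91956371 -2.71170871 10.20505554] [-0.62567349  0.82221169  0.04962071] 0.09510474084448009 0.1746882637962699
```

View pics/w5.png

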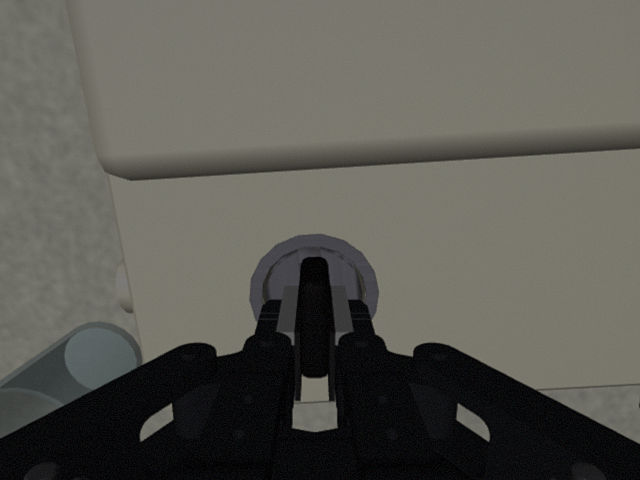

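The machine's deck fills the view, with the key head at (315,300) in the disc, now along the machine's width. I'll overdrive a few degrees to find the stop.

send_rows([
  {"wx":0,"wy":0,"wz":3,"tx":0,"ty":0,"tz":0,"hand":-1},
  {"wx":0,"wy":0,"wz":6,"tx":0,"ty":0,"tz":0,"hand":-1},
  {"wx":0,"wy":0,"wz":6,"tx":0,"ty":0,"tz":0,"hand":-1},
])

```text
time: 10.72
tool_pos: [0.5648, 0.049, 0.1244]
ee_rot: [179.9, 0.2, 85.0]
force: [-4.9, -3.9, 10.7]
opening: 0.1
```

```bash
python3 - <<'E'
from h import *
s=env.observe(); print(s['time'],s['tool_pos'],s['ee_rot'],s['force'],s['moment'],s['opening'],s['joint_torque'][5])
E
```

```text
10.725 [0.5648129 0.049009  0.1244388] [179.92621528   0.19048197  85.02153132] [-4.91914548 -3.88688158 10.66630205] [-0.5789998   0.86808999  0.340266  ] 0.10049556186175085 0.41827778331935406
```

Moment rose to 0.34 Nm, so it is at the stop. I'll relax a little and draw the key out.

send_rows([
  {"wx":0,"wy":0,"wz":-2.5,"tx":0,"ty":0,"tz":2,"hand":-1},
  {"wx":0,"wy":0,"wz":-2.5,"tx":0,"ty":0,"tz":-4,"hand":-1},
  {"wx":0,"wy":0,"wz":-2.5,"tx":0,"ty":0,"tz":-14,"hand":-1},
  {"wx":0,"wy":0,"wz":-2.5,"tx":0,"ty":0,"tz":-26,"hand":-1},
  {"wx":0,"wy":0,"wz":-2.5,"tx":0,"ty":0,"tz":-42,"hand":-1},
  {"wx":0,"wy":0,"wz":-2.5,"tx":0,"ty":0,"tz":-65,"hand":-1},
  {"wx":0,"wy":0,"wz":-2.5,"tx":40,"ty":0,"tz":-75,"hand":-1},
  {"wx":0,"wy":0,"wz":-2.5,"tx":-40,"ty":0,"tz":-85,"hand":-1},
  {"wx":0,"wy":0,"wz":-2.5,"tx":-40,"ty":0,"tz":-85,"hand":-1},
], newtons=60)

```text
time: 11.85
tool_pos: [0.5617, 0.0103, 0.209]
ee_rot: [179.9, 0.0, 87.6]
force: [0.5, 0.6, -0.2]
opening: 0.098
```

```bash
python3 - <<'E'
from h import *
s=env.observe(); print(s['time'],s['tool_pos'],s['ee_rot'],s['force'],s['opening'],s['q'].round(1))
p,d,c,M=cam('wrist'); save('w6.png',p); np.savez('w6.npz',p=p,d=d,M=M)
E
```

```text
11.85 [0.56172608 0.01031308 0.20896387] [1.79854369e+02 2.91412403e-02 8.75503737e+01] [ 0.4611463   0.6266134  -0.18787404] 0.09769855209745815 [-4.7  6.7 79.2 -0.  93.9 -2.3]
```

View pics/w6.png

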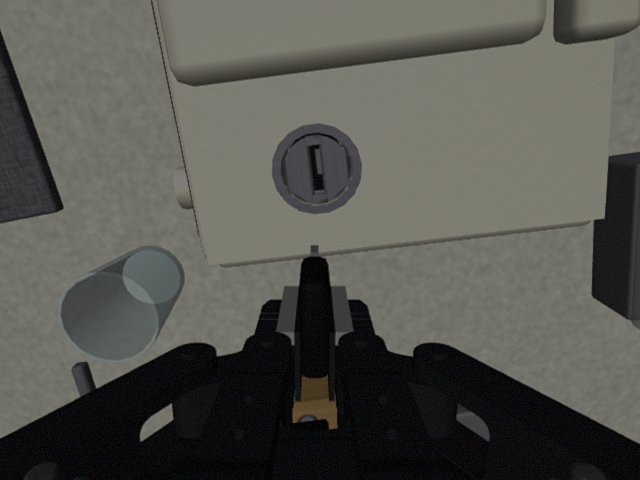

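The key came out cleanly and the slot at (317,168) now runs across the machine. I'll check its angle numerically, then carry the key to the tray.

```bash
python3 - <<'E'
from h import *
z=np.load('w6.npz'); p=z['p'];M=z['M'];c=env.calibration('wrist')
g=p.max(2).astype(int)
m2=np.zeros((480,640),np.uint8); m2[138:200,303:332]=g[138:200,303:332]<55
r=cv2.minAreaRect(cv2.findNonZero(m2)); print('slot',r)
b=np.array(sorted(cv2.boxPoints(r).tolist(),key=lambda a:a[1])); a0=onz(b[:2].mean(0),.117,c,M); a1=onz(b[2:].mean(0),.117,c,M); print('slot ang',np.degrees(np.arctan2(*(a0-a1)[1::-1])))
for n,a,b_,zz in (('front',(190,170),(207,262),.115),('right',(222,264),(590,222),.115)):
    a0=onz(a,zz,c,M);a1=onz(b_,zz,c,M);print(n,np.degrees(np.arctan2(*(a1-a0)[1::-1])))
E
```

```text
slot ((316.9999694824219, 168.49998474121094), (27.999996185302734, 60.99999237060547), 0.0)
slot ang 87.66686471483898
front -86.29243731645597
right 4.357886337826082
```

send_rows([
  {"wx":0,"wy":0,"wz":10,"tx":-30,"ty":-8,"tz":0,"hand":-1},
  {"wx":0,"wy":0,"wz":20,"tx":-65,"ty":-17,"tz":0,"hand":-1},
  {"wx":0,"wy":0,"wz":30,"tx":-100,"ty":-26,"tz":0,"hand":-1},
  {"wx":0,"wy":0,"wz":40,"tx":-135,"ty":-36,"tz":0,"hand":-1},
  {"wx":0,"wy":0,"wz":50,"tx":-170,"ty":-46,"tz":0,"hand":-1},
  {"wx":0,"wy":0,"wz":60,"tx":-205,"ty":-56,"tz":0,"hand":-1},
  {"wx":0,"wy":0,"wz":70,"tx":-240,"ty":-66,"tz":0,"hand":-1},
  {"wx":0,"wy":0,"wz":80,"tx":-275,"ty":-76,"tz":5,"hand":-1},
  {"wx":0,"wy":0,"wz":90,"tx":-310,"ty":-86,"tz":10,"hand":-1},
  {"wx":0,"wy":0,"wz":100,"tx":-345,"ty":-96,"tz":20,"hand":-1},
  {"wx":0,"wy":0,"wz":110,"tx":-383,"ty":-105,"tz":30,"hand":-1},
  {"wx":0,"wy":0,"wz":120,"tx":-383,"ty":-105,"tz":30,"hand":-1},
])

```text
time: 13.4
tool_pos: [0.4385, -0.3692, 0.1756]
ee_rot: [-179.9, 0.1, -33.1]
force: [0.4, 0.2, -0.9]
opening: 0.095
```

send_rows([
  {"wx":0,"wy":0,"wz":7.5,"tx":0,"ty":0,"tz":0,"hand":-1},
  {"wx":0,"wy":0,"wz":7.5,"tx":0,"ty":0,"tz":0,"hand":-1},
])

```text
time: 13.65
tool_pos: [0.44, -0.3674, 0.1771]
ee_rot: [-179.9, -0.0, -40.0]
force: [0.3, 0.8, -0.2]
opening: 0.092
```

send_rows([
  {"wx":0,"wy":10,"wz":0,"tx":0,"ty":0,"tz":20,"hand":-1},
  {"wx":0,"wy":20,"wz":0,"tx":0,"ty":0,"tz":40,"hand":-1},
  {"wx":0,"wy":30,"wz":0,"tx":0,"ty":0,"tz":60,"hand":-1},
  {"wx":0,"wy":40,"wz":0,"tx":0,"ty":0,"tz":80,"hand":-1},
  {"wx":0,"wy":45,"wz":0,"tx":0,"ty":0,"tz":100,"hand":-1},
  {"wx":0,"wy":45,"wz":0,"tx":0,"ty":0,"tz":118,"hand":-1},
  {"wx":0,"wy":45,"wz":0,"tx":0,"ty":0,"tz":127,"hand":-1},
  {"wx":0,"wy":45,"wz":0,"tx":0,"ty":0,"tz":130,"hand":-1},
  {"wx":0,"wy":45,"wz":0,"tx":0,"ty":0,"tz":132,"hand":-1},
])

```text
time: 14.78
tool_pos: [0.4407, -0.3681, 0.0461]
ee_rot: [180.0, -45.1, -39.9]
force: [0.5, -0.2, -0.5]
opening: 0.096
```

```bash
python3 - <<'E'
from h import *
s=env.observe(); print(s['time'],s['tool_pos'],s['ee_rot'],s['force'],s['q'].round(1))
z=np.load('w6.npz'); p=z['p'];M=z['M'];c=env.calibration('wrist')
g=p.max(2).astype(int)
m2=np.zeros((480,640),np.uint8); m2[140:200,300:335]=g[140:200,300:335]<40
n,l,st,ce=cv2.connectedComponentsWithStats(m2); i=1+st[1:,4].argmax(); print(st[i])
pts=np.argwhere(l==i)[:,::-1]
# left edge of slot: first dark pixel per row
L=np.array([(pts[pts[:,1]==v][:,0].min(),v) for v in np.unique(pts[:,1])]); L=L[4:-4]; k=np.polyfit(L[:,1],L[:,0],1)
a0,a1=[onz((np.polyval(k,v),v),.116,c,M) for v in (150,190)]; print(k,'slot ang',np.degrees(np.arctan2(*(a0-a1)[1::-1])))
E
```

```text
14.775 [ 0.44068773 -0.36812459  0.04607519] [179.95778922 -45.11773287 -39.93434558] [ 0.49302513 -0.22221946 -0.54276782] [-49.3  -7.1 125.   21.1  18.5  63.3]
[308 145  17  46 356]
[1.25068388e-01 2.90129992e+02] slot ang 94.6324775378672
```

Slot angle is now 94.6° against 4.4° before, so the lock made the full quarter turn. Releasing the key in the tray.

send_rows([
  {"wx":0,"wy":0,"wz":0,"tx":-3,"ty":0,"tz":3,"hand":-1},
  {"wx":0,"wy":0,"wz":0,"tx":-3,"ty":0,"tz":3,"hand":-1},
  {"wx":0,"wy":0,"wz":0,"tx":-3,"ty":0,"tz":3,"hand":0.2},
  {"wx":0,"wy":0,"wz":0,"tx":-3,"ty":0,"tz":3,"hand":0.2},
  {"wx":0,"wy":0,"wz":0,"tx":-3,"ty":0,"tz":3,"hand":0.2},
  {"wx":0,"wy":0,"wz":0,"tx":0,"ty":0,"tz":-30,"hand":0.2},
  {"wx":0,"wy":-5,"wz":0,"tx":30,"ty":0,"tz":-80,"hand":0.2},
  {"wx":0,"wy":-15,"wz":0,"tx":50,"ty":0,"tz":-110,"hand":0.2},
  {"wx":0,"wy":-25,"wz":0,"tx":60,"ty":0,"tz":-130,"hand":0.2},
  {"wx":0,"wy":-35,"wz":0,"tx":60,"ty":0,"tz":-130,"hand":0.2},
  {"wx":0,"wy":-45,"wz":0,"tx":60,"ty":0,"tz":-130,"hand":0.2},
  {"wx":0,"wy":-45,"wz":0,"tx":60,"ty":0,"tz":-130,"hand":0.2},
], newtons=30)

```text
time: 16.27
tool_pos: [0.4034, -0.3368, 0.1771]
ee_rot: [-180.0, 0.2, -40.0]
force: [-0.7, 0.1, -0.7]
opening: 0.598
```

```bash
python3 - <<'E'
from h import *
s=env.observe(); print(s['time'],s['tool_pos'],s['ee_rot'],s['force'],s['q'].round(1))
p,d,c,M=cam('wrist'); save('w7.png',p)
p,d,c,M=cam('top'); np.savez('top2.npz',p=p,d=d,M=M)
E
```

```text
16.275 [ 0.40338298 -0.33683778  0.17710812] [-1.79979461e+02  1.55906485e-01 -3.99718928e+01] [-0.74297764  0.08208302 -0.67536652] [-46.    3.   86.8   0.   90.3  83.9]
```

View pics/w7.png

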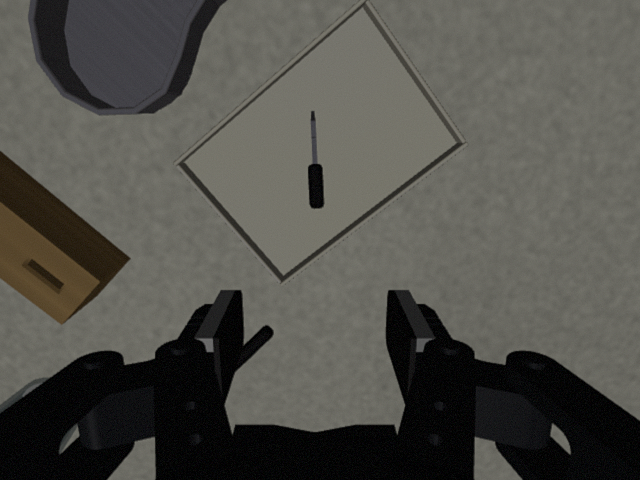

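The key lies inside the tray, head at (316,187) and tip at (313,113). The block's near slot at (43,275) is empty. On to the lid; I'll refine the tab and compute the arc while moving the arm over.

send_rows([
  {"wx":0,"wy":0,"wz":-10,"tx":-30,"ty":-27,"tz":-30,"hand":0.6},
  {"wx":0,"wy":0,"wz":-20,"tx":-60,"ty":-54,"tz":-60,"hand":0.6},
  {"wx":0,"wy":0,"wz":-30,"tx":-95,"ty":-86,"tz":-73,"hand":0.6},
  {"wx":0,"wy":0,"wz":-40,"tx":-130,"ty":-118,"tz":-73,"hand":0.6},
  {"wx":0,"wy":0,"wz":-50,"tx":-165,"ty":-150,"tz":-73,"hand":0.6},
  {"wx":0,"wy":0,"wz":-60,"tx":-200,"ty":-182,"tz":-73,"hand":0.6},
  {"wx":0,"wy":0,"wz":-70,"tx":-235,"ty":-213,"tz":-73,"hand":0.6},
  {"wx":0,"wy":0,"wz":-80,"tx":-270,"ty":-244,"tz":-73,"hand":0.6},
  {"wx":0,"wy":0,"wz":-90,"tx":-305,"ty":-275,"tz":-73,"hand":0.6},
  {"wx":0,"wy":0,"wz":-100,"tx":-340,"ty":-306,"tz":-73,"hand":0.6},
  {"wx":0,"wy":0,"wz":-110,"tx":-370,"ty":-334,"tz":-73,"hand":0.6},
  {"wx":0,"wy":0,"wz":-120,"tx":-395,"ty":-357,"tz":-73,"hand":0.6},
])

```text
time: 17.88
tool_pos: [0.3269, 0.1928, 0.2524]
ee_rot: [179.8, -0.1, 80.4]
force: [0.4, 0.5, 0.3]
opening: 0.798
```

```bash
python3 - <<'E'
from h import *
s=env.observe(); print(s['time'],s['tool_pos'],s['ee_rot'],s['q'].round(1))
z=np.load('top0.npz'); p=z['p'];M=z['M'];d=z['d'];c=env.calibration('top');P=points(d,c,M)
hm=(P[...,2]>.118)&(P[...,2]<.137); g=p.max(2)
m=np.zeros((480,640),np.uint8); m[264:292,228:254]=(abs(P[264:292,228:254,2]-.132)<.008)&(g[264:292,228:254]<125)
n,l,st,ce=cv2.connectedComponentsWithStats(m); i=1+st[1:,4].argmax(); r=cv2.minAreaRect(np.argwhere(l==i)[:,::-1].astype(np.float32)); print(st[i],r)
print([onz(q,.132,c,M).round(4).tolist() for q in cv2.boxPoints(r)], onz(r[0],.132,c,M))
for q in ((222,301),(210,282),(118,331),(131,355)): print('rack',onz(q,.097,c,M).round(3))
p2,d2,c2,M2=cam('wrist'); np.savez('w8.npz',p=p2,d=d2,M=M2); save('w8.png',p2)
P=points(d2,c2,M2); 
m=((abs(P[...,2]-.132)<.006)&(P[...,0]<.487)&(P[...,1]>.12)&(P[...,1]<.26)&(P[...,0]>.42)).astype(np.uint8)
n,l,st,ce=cv2.connectedComponentsWithStats(m)
for i in range(1,n):
  if st[i,4]>80: Q=P[l==i]; print(st[i],Q.min(0),Q.max(0))
E
```

```text
17.875 [0.32685215 0.19280196 0.25244281] [ 1.79797338e+02 -1.35209424e-01  8.04117859e+01] [ 21.9 -17.6  96.6   0.  100.8  31.5]
[228 266  26  22 328] ((240.5, 276.5), (21.0, 25.0), 90.0)
[[0.4921, 0.2193, 0.132], [0.493, 0.1674, 0.132], [0.4495, 0.1663, 0.132], [0.4486, 0.2181, 0.132]] [0.47075938 0.19277235 0.132     ]
rack [0.418 0.236 0.097]
rack [0.458 0.262 0.097]
rack [0.351 0.455 0.097]
rack [0.301 0.425 0.097]
[553  72  17  64 565] [0.48354969 0.2240427  0.12608982] [0.48699971 0.2599895  0.13799465]
[ 497  161   69   58 3035] [0.4472555  0.1764406  0.12600491] [0.48699656 0.20859487 0.13432183]
```

```bash
cat > lid.py <<'E'
from h import *
import sys
yw=np.radians(4); u=np.array([np.cos(yw),np.sin(yw),0]); left=np.array([-u[1],u[0],0]); up=np.array([0,0,1.])
E0=np.array([.448,.1925,.120]); H=E0+.225*u-.003*up
def pose(phi,p,s,h):
    f,p=np.radians(phi),np.radians(p)
    E=H+u*(-.225*np.cos(f)+.003*np.sin(f))+up*(.225*np.sin(f)+.003*np.cos(f))
    a=np.cos(p)*u-np.sin(p)*up; n=np.sin(p)*u+np.cos(p)*up
    T=np.eye(4); T[:3,:3]=np.c_[left,n,a]; T[:3,3]=E+s*a+h*n; return T
def rows(L,T0=None):
    Ti=np.linalg.inv(tool() if T0 is None else T0)
    for q in L:
        D=Ti@pose(*q); w=R.from_matrix(D[:3,:3]).as_rotvec(degrees=True); print(q,'w',w.round(1),'t',(D[:3,3]*1000).round(1),'world',pose(*q)[:3,3].round(3))
E
python3 -c "
from lid import *
rows([(0,75,-.12,.03),(0,60,-.09,.028),(0,45,-.06,.028),(0,45,-.03,.028),(0,45,.018,.028)])"
```

```text
(0, 75, -0.12, 0.03) w [-14.8   1.4 -13.1] t [ 15.7 118.7   8.9] world [0.446 0.192 0.244]
(0, 60, -0.09, 0.028) w [-29.7   3.1 -13. ] t [ 11.3 100.4  40.5] world [0.427 0.191 0.212]
(0, 45, -0.06, 0.028) w [-44.7   4.9 -12.6] t [10.7 98.6 70.3] world [0.425 0.191 0.182]
(0, 45, -0.03, 0.028) w [-44.7   4.9 -12.6] t [ 15.4 119.2  91.5] world [0.447 0.192 0.161]
(0, 45, 0.018, 0.028) w [-44.7   4.9 -12.6] t [ 22.9 152.2 125.6] world [0.48  0.195 0.127]
```

send_rows([
  {"wx":-8,"wy":1,"wz":-7,"tx":8,"ty":60,"tz":5,"hand":0.6},
  {"wx":-15,"wy":1.4,"wz":-13,"tx":16,"ty":100,"tz":9,"hand":0.6},
  {"wx":-22,"wy":2,"wz":-13,"tx":13,"ty":105,"tz":25,"hand":0.6},
  {"wx":-30,"wy":3,"wz":-13,"tx":11,"ty":100,"tz":40,"hand":0.6},
  {"wx":-38,"wy":4,"wz":-13,"tx":11,"ty":99,"tz":55,"hand":0.6},
  {"wx":-44.7,"wy":4.9,"wz":-12.6,"tx":11,"ty":99,"tz":70,"hand":0.6},
  {"wx":-44.7,"wy":4.9,"wz":-12.6,"tx":13,"ty":110,"tz":82,"hand":0.6},
  {"wx":-44.7,"wy":4.9,"wz":-12.6,"tx":15.5,"ty":119,"tz":91.5,"hand":0.6},
  {"wx":-44.7,"wy":4.9,"wz":-12.6,"tx":15.5,"ty":119,"tz":91.5,"hand":0.6},
])

```text
time: 19.05
tool_pos: [0.4486, 0.1858, 0.1606]
ee_rot: [135.1, 0.3, 93.1]
force: [0.2, 1.4, 1.4]
opening: 0.799
```

```bash
python3 -c "
from lid import *
s=env.observe(); print(s['time'],s['tool_pos'],s['ee_rot'],s['q'].round(1),s['force'],s['opening'])
rows([(0,45,-.03,.028),(0,45,.018,.028),(0,45,.018,.034),(5,45,.018,.034)])
p,d,c,M=cam('wrist'); save('w9.png',p)
p,d,c,M=cam('scene'); save('s9.png',p[130:370,220:540])
"
```

```text
19.05 [0.44858716 0.18583007 0.16056976] [135.1095495    0.25444013  93.11813232] [ 26.8 -27.9 124.6 -24.5  43.6  35.4] [0.23938333 1.4467461  1.38579026] 0.799158929849928
(0, 45, -0.03, 0.028) w [-0.1  0.8 -0.4] t [ 6.7 -0.8 -1.5] world [0.447 0.192 0.161]
(0, 45, 0.018, 0.028) w [-0.1  0.8 -0.4] t [ 7.3 -0.7 46.5] world [0.48  0.195 0.127]
(0, 45, 0.018, 0.034) w [-0.1  0.8 -0.4] t [ 7.4  5.3 46.5] world [0.485 0.195 0.131]
(5, 45, 0.018, 0.034) w [-0.1  0.8 -0.4] t [ 7.3 19.9 33.4] world [0.486 0.195 0.151]
```

View pics/w9.png

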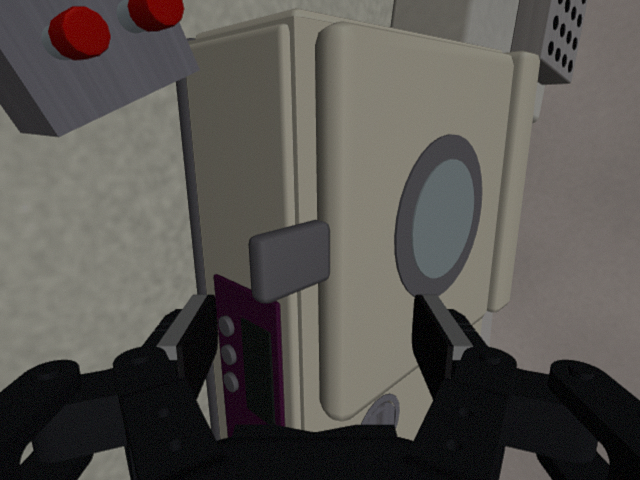

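The tab at (290,262) lies between the fingers, with the lower finger on the image's left just below it. I'll slide in and lift.

send_rows([
  {"wx":0,"wy":0.8,"wz":0,"tx":7,"ty":-1,"tz":10,"hand":0.6},
  {"wx":0,"wy":0.8,"wz":0,"tx":7,"ty":-1,"tz":25,"hand":0.6},
  {"wx":0,"wy":0.8,"wz":0,"tx":7,"ty":-1,"tz":38,"hand":0.6},
  {"wx":0,"wy":0.8,"wz":0,"tx":7,"ty":-1,"tz":46,"hand":0.6},
  {"wx":0,"wy":0.8,"wz":0,"tx":7,"ty":-1,"tz":46,"hand":0.6},
])

```text
time: 19.77
tool_pos: [0.48, 0.1948, 0.1264]
ee_rot: [135.2, -0.3, 93.7]
force: [-0.1, 0.4, 0.3]
opening: 0.799
```

```bash
python3 -c "
from lid import *
s=env.observe(); print(s['time'],s['tool_pos'],s['ee_rot'],s['q'].round(1),s['force'])
rows([(0,45,.018,.028),(2,45,.018,.034),(5,45,.018,.034),(8,45,.018,.034),(12,45,.018,.034),(16,45,.018,.034),(20,45,.018,.034),(25,45,.018,.034),(30,45,.018,.034)])
"
```

```text
19.775 [0.48002389 0.19480145 0.12637921] [135.21871548  -0.25516573  93.72509219] [ 24.8 -20.6 124.3 -25.1  36.2  36.2] [-0.13272811  0.44627373  0.29464161]
(0, 45, 0.018, 0.028) w [-0.2  0.  -0.4] t [-0.1  0.8 -0.2] world [0.48  0.195 0.127]
(2, 45, 0.018, 0.034) w [-0.2  0.  -0.4] t [ 0.  12.5 -5.6] world [0.485 0.195 0.139]
(5, 45, 0.018, 0.034) w [-0.2  0.  -0.4] t [  0.1  21.4 -13.3] world [0.486 0.195 0.151]
(8, 45, 0.018, 0.034) w [-0.2  0.  -0.4] t [  0.1  30.7 -20.6] world [0.487 0.195 0.163]
(12, 45, 0.018, 0.034) w [-0.2  0.  -0.4] t [  0.2  43.6 -29.5] world [0.49  0.195 0.178]
(16, 45, 0.018, 0.034) w [-0.2  0.  -0.4] t [  0.3  57.2 -37.4] world [0.494 0.196 0.193]
(20, 45, 0.018, 0.034) w [-0.2  0.  -0.4] t [  0.4  71.2 -44.4] world [0.499 0.196 0.208]
(25, 45, 0.018, 0.034) w [-0.2  0.  -0.4] t [  0.5  89.4 -51.8] world [0.507 0.197 0.226]
(30, 45, 0.018, 0.034) w [-0.2  0.  -0.4] t [  0.6 108.2 -57.5] world [0.516 0.197 0.243]
```

send_rows([
  {"wx":0,"wy":0,"wz":0,"tx":0,"ty":7,"tz":-2,"hand":0.6},
  {"wx":0,"wy":0,"wz":0,"tx":0,"ty":12.5,"tz":-5.5,"hand":0.6},
  {"wx":0,"wy":0,"wz":0,"tx":0,"ty":17,"tz":-9.5,"hand":0.6},
  {"wx":0,"wy":0,"wz":0,"tx":0,"ty":21.5,"tz":-13.5,"hand":0.6},
  {"wx":0,"wy":0,"wz":0,"tx":0,"ty":26,"tz":-17,"hand":0.6},
  {"wx":0,"wy":0,"wz":0,"tx":0,"ty":31,"tz":-20.5,"hand":0.6},
])

```text
time: 20.52
tool_pos: [0.4856, 0.1951, 0.1618]
ee_rot: [135.4, -0.3, 93.7]
force: [-7.7, 1.1, -3.3]
opening: 0.803
```

```bash
python3 -c "
from lid import *
s=env.observe(); print(s['time'],s['tool_pos'],s['ee_rot'],s['q'].round(1),s['force'])
T=tool(); 
rows([(8,45,.018,.034),(12,45,.018,.034),(16,45,.018,.034),(20,45,.018,.034),(25,45,.018,.034),(30,45,.018,.034),(34,46,.018,.034),(38,50,.018,.034),(42,54,.018,.034),(46,58,.018,.034),(50,62,.018,.034),(54,66,.018,.034)],pose(8,45,.018,.034))
rows([(58,69,.018,.034),(62,73,.018,.034),(66,77,.018,.034),(70,80,.018,.034),(73,83,.018,.034),(75,85,.018,.034),(76,86,.018,.034)],pose(54,66,.018,.034))
"
```

```text
20.525 [0.48564431 0.19511074 0.16179891] [135.42637644  -0.29013478  93.71611078] [ 24.4 -22.2 120.9 -22.   40.7  32.3] [-7.70299979  1.07561332 -3.26542904]
(8, 45, 0.018, 0.034) w [ 0. -0.  0.] t [-0.  0.  0.] world [0.487 0.195 0.163]
(12, 45, 0.018, 0.034) w [ 0. -0.  0.] t [ 0.  13.  -8.8] world [0.49  0.195 0.178]
(16, 45, 0.018, 0.034) w [ 0. -0.  0.] t [  0.   26.6 -16.7] world [0.494 0.196 0.193]
(20, 45, 0.018, 0.034) w [ 0. -0.  0.] t [  0.   40.6 -23.7] world [0.499 0.196 0.208]
(25, 45, 0.018, 0.034) w [ 0. -0.  0.] t [  0.   58.9 -31. ] world [0.507 0.197 0.226]
(30, 45, 0.018, 0.034) w [ 0. -0.  0.] t [  0.   77.7 -36.6] world [0.516 0.197 0.243]
(34, 46, 0.018, 0.034) w [ 1. -0.  0.] t [ -0.   92.7 -39.3] world [0.525 0.198 0.256]
(38, 50, 0.018, 0.034) w [ 5. -0.  0.] t [  0.  106.9 -39.3] world [0.535 0.199 0.266]
(42, 54, 0.018, 0.034) w [ 9.  0. -0.] t [ -0.  121.  -38.3] world [0.546 0.199 0.275]
(46, 58, 0.018, 0.034) w [13.  0. -0.] t [ -0.  135.  -36.2] world [0.557 0.2   0.284]
(50, 62, 0.018, 0.034) w [17. -0.  0.] t [ -0.  148.9 -33.2] world [0.569 0.201 0.291]
(54, 66, 0.018, 0.034) w [21. -0. -0.] t [  0.  162.5 -29.3] world [0.581 0.202 0.298]
(58, 69, 0.018, 0.034) w [ 3. -0. -0.] t [ 0.  14.5 -0.8] world [0.594 0.203 0.305]
(62, 73, 0.018, 0.034) w [ 7. -0. -0.] t [ 0.  28.7  0.1] world [0.607 0.204 0.31 ]
(66, 77, 0.018, 0.034) w [11. -0. -0.] t [-0.  42.8  1.9] world [0.621 0.205 0.314]
(70, 80, 0.018, 0.034) w [14. -0. -0.] t [ 0.  57.2  4.2] world [0.635 0.206 0.318]
(73, 83, 0.018, 0.034) w [17. -0. -0.] t [ 0.  67.5  6.9] world [0.646 0.206 0.319]
(75, 85, 0.018, 0.034) w [19. -0. -0.] t [ 0.  74.3  9. ] world [0.653 0.207 0.32 ]
(76, 86, 0.018, 0.034) w [20. -0. -0.] t [ 0.  77.7 10.2] world [0.656 0.207 0.32 ]
```

Lifting with 8 N; the lid is moving. Continuing along the arc.

send_rows([
  {"wx":0,"wy":0,"wz":0,"tx":0,"ty":13,"tz":-9,"hand":0.6},
  {"wx":0,"wy":0,"wz":0,"tx":0,"ty":26.5,"tz":-16.5,"hand":0.6},
  {"wx":0,"wy":0,"wz":0,"tx":0,"ty":40.5,"tz":-23.5,"hand":0.6},
  {"wx":0,"wy":0,"wz":0,"tx":0,"ty":59,"tz":-31,"hand":0.6},
  {"wx":0,"wy":0,"wz":0,"tx":0,"ty":77.5,"tz":-36.5,"hand":0.6},
  {"wx":1,"wy":0,"wz":0,"tx":0,"ty":92.5,"tz":-39,"hand":0.6},
  {"wx":5,"wy":0,"wz":0,"tx":0,"ty":107,"tz":-39,"hand":0.6},
  {"wx":9,"wy":0,"wz":0,"tx":0,"ty":121,"tz":-38,"hand":0.6},
  {"wx":13,"wy":0,"wz":0,"tx":0,"ty":135,"tz":-36,"hand":0.6},
  {"wx":17,"wy":0,"wz":0,"tx":0,"ty":149,"tz":-33,"hand":0.6},
  {"wx":21,"wy":0,"wz":0,"tx":0,"ty":162.5,"tz":-29,"hand":0.6},
])

```text
time: 21.9
tool_pos: [0.582, 0.2017, 0.3003]
ee_rot: [156.2, -0.4, 93.8]
force: [-2.8, 1.8, -2.7]
opening: 0.8
```

send_rows([
  {"wx":3,"wy":0,"wz":0,"tx":0,"ty":14.5,"tz":-1,"hand":0.6},
  {"wx":7,"wy":0,"wz":0,"tx":0,"ty":28.5,"tz":0,"hand":0.6},
  {"wx":11,"wy":0,"wz":0,"tx":0,"ty":43,"tz":2,"hand":0.6},
  {"wx":14,"wy":0,"wz":0,"tx":0,"ty":57,"tz":4,"hand":0.6},
])

```text
time: 22.4
tool_pos: [0.6362, 0.2049, 0.32]
ee_rot: [170.1, -0.3, 93.8]
force: [-3.0, 1.1, -1.6]
opening: 0.801
```

```bash
python3 -c "
from lid import *
s=env.observe(); print(s['time'],s['tool_pos'],s['ee_rot'],s['q'].round(1),s['force'])
rows([(70,80,.018,.034),(73,83,.018,.034),(75,85,.018,.034),(76,86,.018,.034),(78,86,.018,.034)],pose(70,80,.018,.034))
rows([(70,80,.018,.034)])
p,d,c,M=cam('scene'); save('s10.png',p)
"
```

```text
22.4 [0.636227   0.20491174 0.31999999] [170.10810638  -0.34858373  93.81264353] [13.6 13.4 59.5 -1.4 97.3  9.6] [-2.95609017  1.09896313 -1.57722359]
(70, 80, 0.018, 0.034) w [0. 0. 0.] t [0. 0. 0.] world [0.635 0.206 0.318]
(73, 83, 0.018, 0.034) w [ 3. -0.  0.] t [ 0.  10.7  0.2] world [0.646 0.206 0.319]
(75, 85, 0.018, 0.034) w [ 5. -0.  0.] t [-0.  17.8  0.6] world [0.653 0.207 0.32 ]
(76, 86, 0.018, 0.034) w [6. 0. 0.] t [ 0.  21.3  0.9] world [0.656 0.207 0.32 ]
(78, 86, 0.018, 0.034) w [6. 0. 0.] t [ 0.  29.2  0.6] world [0.664 0.208 0.322]
(70, 80, 0.018, 0.034) w [-0.1 -0.3 -0.2] t [ 0.7 -1.6  2.1] world [0.635 0.206 0.318]
```

View pics/s10.png

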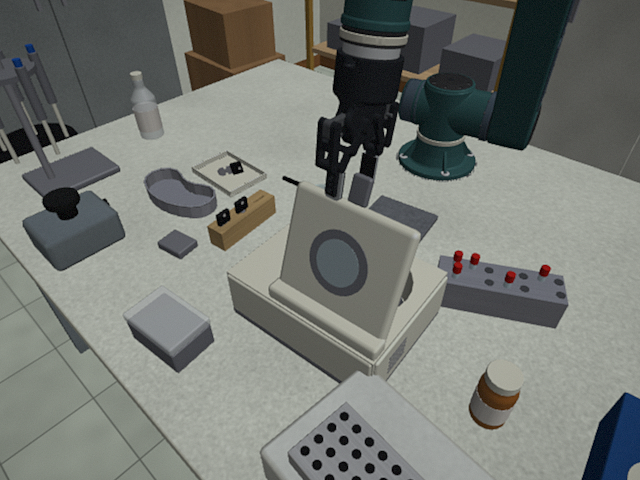

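The lid is nearly upright; the key is in the tray and other things are in place. Pushing on to the stop.

send_rows([
  {"wx":3,"wy":0,"wz":0,"tx":0,"ty":8,"tz":0,"hand":0.6},
  {"wx":5,"wy":0,"wz":0,"tx":0,"ty":14,"tz":0.5,"hand":0.6},
  {"wx":6,"wy":0,"wz":0,"tx":0,"ty":19,"tz":1,"hand":0.6},
  {"wx":6,"wy":0,"wz":0,"tx":0,"ty":19,"tz":1,"hand":0.6},
])

```text
time: 22.95
tool_pos: [0.6511, 0.2052, 0.3205]
ee_rot: [176.6, -0.2, 93.8]
force: [-12.8, -1.6, -0.9]
opening: 0.801
```

send_rows([
  {"wx":0,"wy":0,"wz":0,"tx":0,"ty":2,"tz":0,"hand":0.6},
  {"wx":0,"wy":0,"wz":0,"tx":0,"ty":3,"tz":0,"hand":0.6},
  {"wx":0,"wy":0,"wz":0,"tx":0,"ty":3,"tz":0,"hand":0.6},
])

```text
time: 23.32
tool_pos: [0.6512, 0.2052, 0.3204]
ee_rot: [177.0, -0.2, 93.8]
force: [-20.2, -2.7, -1.8]
opening: 0.801
```

send_rows([
  {"wx":0,"wy":0,"wz":0,"tx":0,"ty":-8,"tz":0,"hand":0.6},
  {"wx":0,"wy":0,"wz":0,"tx":0,"ty":-14,"tz":0,"hand":0.6},
  {"wx":0,"wy":0,"wz":0,"tx":0,"ty":-14,"tz":-20,"hand":0.6},
  {"wx":0,"wy":0,"wz":0,"tx":0,"ty":-14,"tz":-50,"hand":0.6},
  {"wx":0,"wy":0,"wz":0,"tx":0,"ty":-14,"tz":-75,"hand":0.6},
  {"wx":0,"wy":0,"wz":0,"tx":0,"ty":-14,"tz":-75,"hand":0.6},
  {"wx":0,"wy":0,"wz":0,"tx":0,"ty":-60,"tz":-75,"hand":0.6},
  {"wx":0,"wy":0,"wz":0,"tx":0,"ty":-110,"tz":-75,"hand":0.6},
  {"wx":0,"wy":0,"wz":0,"tx":0,"ty":-170,"tz":-75,"hand":0.6},
  {"wx":0,"wy":0,"wz":0,"tx":0,"ty":-230,"tz":-75,"hand":0.6},
  {"wx":0,"wy":0,"wz":0,"tx":0,"ty":-270,"tz":-75,"hand":0.6},
  {"wx":0,"wy":0,"wz":0,"tx":0,"ty":-270,"tz":-75,"hand":0.6},
])

```text
time: 24.82
tool_pos: [0.3815, 0.1873, 0.3774]
ee_rot: [176.0, -0.3, 93.8]
force: [0.4, -0.3, -0.0]
opening: 0.795
```

```bash
python3 - <<'E'
from lid import *
s=env.observe(); print(s['time'],s['tool_pos'],s['force'])
p,d,c,M=cam('scene'); p2,d2,c2,M2=cam('top')
# lid angle from depth: points in the lid region in machine frame
for n,D,C,m in (('scene',d,c,M),('top',d2,c2,M2)):
    P=points(D,C,m)[D>0]; Q=P-H; a=Q@u; l=Q@left; k=(abs(l)<.08)&(Q[:,2]>.06)&(Q[:,2]<.19)&(abs(a)<.12)
    if k.sum()>50:
        f=np.polyfit(Q[k,2],a[k],1); print(n,k.sum(),'lid ang',90-np.degrees(np.arctan(-f[0])), 'top z',P[(abs(l)<.02)&(abs(a)<.1)][:,2].max())
cv2.imwrite('pics/end.png',cv2.cvtColor(np.hstack([cv2.resize(p,(400,300)),cv2.resize(p2,(400,300))]),cv2.COLOR_RGB2BGR))
E
```

```text
24.825 [0.38153303 0.18726162 0.37737826] [ 0.40268919 -0.30594183 -0.02875448]
scene 8731 lid ang 72.37380396543773 top z 0.33905511279092937
top 1397 lid ang 67.01936183305844 top z 0.3400661562836651
```

View pics/end.png

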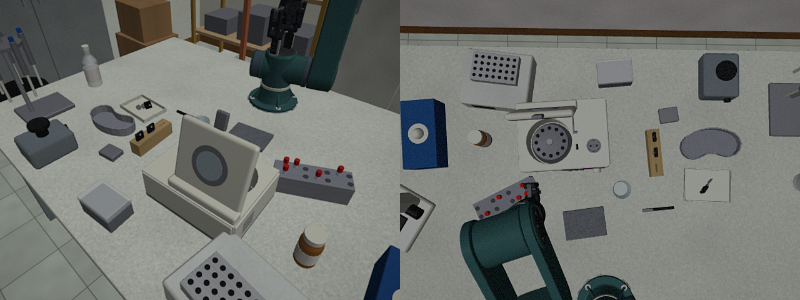

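```bash
python3 - <<'E'
from lid import *
p,d,c,M=cam('scene'); P=points(d,c,M)[d>0]; Q=P-H; a=Q@u; l=Q@left
k=(abs(l)<.07)&(Q[:,2]>.05)&(Q[:,2]<.17)&(abs(a)<.12); z=Q[k,2];x=a[k]; w=np.ones(len(z),bool)
for _ in range(8):
    f=np.polyfit(z[w],x[w],1); r=x-np.polyval(f,z); w=abs(r)<max(.003,1.5*np.std(r[w]))
print('lid ang',90+np.degrees(np.arctan(f[0])),90-np.degrees(np.arctan(abs(f[0]))),w.mean(),np.std(r[w]))
E
```

```text
lid ang 73.82923445701314 73.82923445701314 0.9748000603591369 0.0013038418309754675
```

```bash
python3 -c "
from plant import env
print(env.finish_job(), env.observe()['time'])"
```

```text
the job is handed in; nothing more can be done
the job is handed in; nothing more can be done
```

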